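Spread the pressed tea and hold the dryer's vent half open

ROBOT

A 6-joint arm with a two-finger parallel gripper is mounted at the origin on the work surface. World frame = base frame: x ahead of the robot, y to its left, z up, the work surface at z = 0. Lengths are in mm, angles in rad, forces in N, time in s.
With the tool pointing down it reaches from about 350 to 775 mm from the base axis. Payload 7.3 kg.
Tool frame: the origin (TCP) lies at the very end of the fingers, on their centre line; the grasp point (between the pads) lies bot.grasp_offset behind it (bot.grasp_offset is the distance from the TCP to the grasp point, in mm); z points along the fingers, y is the line along which they close (so a half turn about z gives the same grasp; the last joint's range is limited). The gripper opens to 92 mm and grips with 3 to 60 N. Pads are 19 mm wide; open, the fingers measure 130 mm over their backs; the gripper's body (75 mm by 190 mm) begins 47 mm behind the grasp point.
Start: joints at [0.98, 0.342, 1.524, -0, 1.275, -0.146], TCP at [225.884, 473.942, 226.741] pointing down, gripper open.
Joint ranges: [-2.53, 2.53], [-0.77, 2.02], [0.04, 2.7], [-1, 4.14], [0.28, 2.66], [-3.11, 3.11]. Speed limits (rad/s): [2.57, 2.57, 3.14, 3.14, 3.14, 3.14].

INTERFACE

Orientations are given as [roll, pitch, yaw] about the fixed x, y, z axes, in that order (R = Rz(yaw) Ry(pitch) Rx(roll)).
In Python, from plant import bot gives the robot as it stands. The module is installed in compiled form; this text tells all that it offers.
- The arm moves only by the shell command python3 -m handwheel 'ROWS'. ROWS is JSON, a list of rows, each an object of numbers: "claw": the finger opening in mm, from 0 to 91.8; "dx", "dy", "dz": the shift along the tool's x, y, z in mm; "rx", "ry", "rz": the turn, a rotation vector about the tool's x, y, z in rad. A call has 1 to 10 rows; each row shifts and turns the commanded pose from where the row before left it, along the tool's axes as they then stand; what a row does not reach is not made up. A row lasts 1/10 s, in which the tool goes at most 50 mm and 8.59 degrees, less where a joint would pass 70% of its speed; a pose out of reach is approached as far as the arm can. A call is refused whole if a number of a shift passes 50 or a number of a turn 0.15, either way. A call with a gripper value outside its range is refused whole. The fingers move at their own pace and stop on an object; the grip force is fixed at half the most. Time passes only in rows, so rows that do not move let the fingers close. It gives the time, the measured TCP pose, the force and the opening at its end, in the units of the state.
- bot.get_obs(): the state, without advancing time (a new reading comes with each control period).
- bot.capture(name): name is "side" or "top" or "wrist"; returns a dict with "frame" (400x640x3 uint8, red, green, blue), "camera_matrix" (3x3 intrinsics, pixels), "view" (4x4, takes a point from world to camera coordinates); the wrist camera has in their place "mount" (4x4, takes a point from camera to tool coordinates, whose origin is the TCP and whose axes are the flange's). Camera axes: x right, y down, z forward; pixel columns grow to the right and rows downward; lengths in mm; the calibration is good to about 2 mm. A picture is of the moment at which its call begins: read the wrist's pose just before it. There is no depth.
- bot.close_job(): hands the job in, once; it reports no verdict.
The state is a dict: "time": time; "joint_positions": joint angles; "dq": joint speeds; "tau": joint torques, N m; "tool_pos": TCP position; "tcp_rot": TCP orientation; "contact_force": force on the tool from outside, world axes, zero at the start; "moment": the same for the moment, N m; "grip_width": finger opening in mm.
Only numpy, scipy, OpenCV 4.12 (cv2) and the standard library are available. Lean on these libraries where they do the work, as an engineer would, in place of code of your own. Each camera call takes 0.05 s, during which the arm holds its last target. There are 200 camera calls.

TASK

Spread the heap of four pressed-tea plugs over the dryer's tray while the vent shutter is still shut, in one even layer: none on another, one in each of the four marked quarters, and about a finger's width (15 mm) or more clear between any two. Then slide the sprung vent shutter by its blue tab to half of its travel (the red mark) and hold it there against its spring; the program finishes while the gripper is still holding it. Leave the cup, the tin and the brush beside the dryer where they are.

Things in the scene. Friction and masses are not known exactly. Their poses are not given: they have to be found in the camera images.
- tea1 (a point): centre (half-way up) of one of four alike dark brown pressed-tea plugs: upright round cylinders 34 mm across and 28 mm high, about 24 g, rigid, this one lying on top of the heap at the start
- tea2 (a point): centre (half-way up) of one of four alike dark brown pressed-tea plugs: upright round cylinders 34 mm across and 28 mm high, about 24 g, rigid, in the bottom layer of the heap at the start
- tea3 (a point): centre (half-way up) of one of four alike dark brown pressed-tea plugs: upright round cylinders 34 mm across and 28 mm high, about 24 g, rigid, in the bottom layer of the heap at the start
- tea4 (a point): centre (half-way up) of one of four alike dark brown pressed-tea plugs: upright round cylinders 34 mm across and 28 mm high, about 24 g, rigid, in the bottom layer of the heap at the start
- tray_mid (a point): centre of the dryer tray's pale wooden floor, on its surface, 45 mm above the table, where two thin black lines (this frame's x and y axes) part it into quarters. x points away from the dryer's control panel, y to its vent deck, z up. The floor is 180 mm along x, 220 mm along y, inside a wooden rim standing 10 mm above it
- dryer: the fixed white dryer, 200 mm (x) by 392 mm (y); place and yaw vary. Origin on the table below its middle; axes as the tray's: x away from the control panel, y from the tray to the vent deck. The tray centre lies at y = -80 mm, the shutter's centre line at y = +113 mm; the deck is 55 mm above the table
- shutter_grip (a point): point in the middle of the shutter's blue upright tab, 89 mm above the table, 15 mm below the tab's top; moves with it. The tab is 12 mm thick along the dryer's x, 40 mm wide along its y, and stands 42 mm above a thin plate that runs in two low rails (64 mm above the table, 70 mm apart inside). Axes as the dryer's; shut, it is at dryer x = -45 mm
- shutter (a joint): travel of the vent shutter in m: 0 shut (tab near the control panel), 0.06 open at its stop; opens along the dryer's +x. A spring shuts it: 2.4 N when shut, 8.4 N at half, 14.4 N open. Marks on the deck left of the rails, 30 mm apart: black shut, red half, black open; a red pointer in line with the tab shows its place
- cup: bystander, leave alone: white ceramic cup, 68 mm across, 60 mm high, standing left of the dryer's deck; origin at the centre of its underside
- tin: bystander, leave alone: green round tin, 64 mm across, 80 mm high, standing right of the dryer's tray; origin at the centre of its underside
- brush: bystander, leave alone: small brush, 160 mm long, lying on the table behind the dryer
There are look-alikes about, which are no part of the job. What is shaped like the part that bears tea4 but purple is not meant. What is shaped like the part that bears tea1 but turquoise is not meant.

How it is judged (in metres and radians):
On the way, in this order (a step that is already met when the one before it is completed fails the run):
1. the four plugs lie in one even layer in the tray, the shutter still shut (z of tea1 in the frame of tray_mid between 0.005 and 0.022 m and z of tea2 in the frame of tray_mid between 0.005 and 0.022 m and z of tea3 in the frame of tray_mid between 0.005 and 0.022 m and z of tea4 in the frame of tray_mid between 0.005 and 0.022 m and x of tea1 in the frame of tray_mid between -0.09 and 0.09 m and y of tea1 in the frame of tray_mid between -0.11 and 0.11 m and x of tea2 in the frame of tray_mid between -0.09 and 0.09 m and y of tea2 in the frame of tray_mid between -0.11 and 0.11 m and x of tea3 in the frame of tray_mid between -0.09 and 0.09 m and y of tea3 in the frame of tray_mid between -0.11 and 0.11 m and x of tea4 in the frame of tray_mid between -0.09 and 0.09 m and y of tea4 in the frame of tray_mid between -0.11 and 0.11 m and ((x of tea1 in the frame of tray_mid below 0 m and y of tea1 in the frame of tray_mid below 0 m) or (x of tea2 in the frame of tray_mid below 0 m and y of tea2 in the frame of tray_mid below 0 m) or (x of tea3 in the frame of tray_mid below 0 m and y of tea3 in the frame of tray_mid below 0 m) or (x of tea4 in the frame of tray_mid below 0 m and y of tea4 in the frame of tray_mid below 0 m)) and ((x of tea1 in the frame of tray_mid below 0 m and y of tea1 in the frame of tray_mid above 0 m) or (x of tea2 in the frame of tray_mid below 0 m and y of tea2 in the frame of tray_mid above 0 m) or (x of tea3 in the frame of tray_mid below 0 m and y of tea3 in the frame of tray_mid above 0 m) or (x of tea4 in the frame of tray_mid below 0 m and y of tea4 in the frame of tray_mid above 0 m)) and ((x of tea1 in the frame of tray_mid above 0 m and y of tea1 in the frame of tray_mid below 0 m) or (x of tea2 in the frame of tray_mid above 0 m and y of tea2 in the frame of tray_mid below 0 m) or (x of tea3 in the frame of tray_mid above 0 m and y of tea3 in the frame of tray_mid below 0 m) or (x of tea4 in the frame of tray_mid above 0 m and y of tea4 in the frame of tray_mid below 0 m)) and ((x of tea1 in the frame of tray_mid above 0 m and y of tea1 in the frame of tray_mid above 0 m) or (x of tea2 in the frame of tray_mid above 0 m and y of tea2 in the frame of tray_mid above 0 m) or (x of tea3 in the frame of tray_mid above 0 m and y of tea3 in the frame of tray_mid above 0 m) or (x of tea4 in the frame of tray_mid above 0 m and y of tea4 in the frame of tray_mid above 0 m)) and horizontal distance between tea1 and tea2 above 0.044 m and horizontal distance between each of tea1, tea2 and tea3 above 0.044 m and horizontal distance between each of tea1, tea2, tea3 and tea4 above 0.044 m and value of joint shutter below 0.008 m), for 0.2 s.
2. the shutter is held at half travel (value of joint shutter between 0.024 and 0.036 m), for 0.3 s.
At the end, for the whole second after the job is handed in: The four plugs lie in one layer on the tray floor (none on another), one plug's centre in each quarter, centres of any two at least 44 mm apart (10 mm clear); the shutter stands still at half travel, 30 mm within 6 mm, and the fingers press on it with more than 2 N (all of step 2 and z of tea1 in the frame of tray_mid between 0.005 and 0.022 m and z of tea2 in the frame of tray_mid between 0.005 and 0.022 m and z of tea3 in the frame of tray_mid between 0.005 and 0.022 m and z of tea4 in the frame of tray_mid between 0.005 and 0.022 m and x of tea1 in the frame of tray_mid between -0.09 and 0.09 m and y of tea1 in the frame of tray_mid between -0.11 and 0.11 m and x of tea2 in the frame of tray_mid between -0.09 and 0.09 m and y of tea2 in the frame of tray_mid between -0.11 and 0.11 m and x of tea3 in the frame of tray_mid between -0.09 and 0.09 m and y of tea3 in the frame of tray_mid between -0.11 and 0.11 m and x of tea4 in the frame of tray_mid between -0.09 and 0.09 m and y of tea4 in the frame of tray_mid between -0.11 and 0.11 m and ((x of tea1 in the frame of tray_mid below 0 m and y of tea1 in the frame of tray_mid below 0 m) or (x of tea2 in the frame of tray_mid below 0 m and y of tea2 in the frame of tray_mid below 0 m) or (x of tea3 in the frame of tray_mid below 0 m and y of tea3 in the frame of tray_mid below 0 m) or (x of tea4 in the frame of tray_mid below 0 m and y of tea4 in the frame of tray_mid below 0 m)) and ((x of tea1 in the frame of tray_mid below 0 m and y of tea1 in the frame of tray_mid above 0 m) or (x of tea2 in the frame of tray_mid below 0 m and y of tea2 in the frame of tray_mid above 0 m) or (x of tea3 in the frame of tray_mid below 0 m and y of tea3 in the frame of tray_mid above 0 m) or (x of tea4 in the frame of tray_mid below 0 m and y of tea4 in the frame of tray_mid above 0 m)) and ((x of tea1 in the frame of tray_mid above 0 m and y of tea1 in the frame of tray_mid below 0 m) or (x of tea2 in the frame of tray_mid above 0 m and y of tea2 in the frame of tray_mid below 0 m) or (x of tea3 in the frame of tray_mid above 0 m and y of tea3 in the frame of tray_mid below 0 m) or (x of tea4 in the frame of tray_mid above 0 m and y of tea4 in the frame of tray_mid below 0 m)) and ((x of tea1 in the frame of tray_mid above 0 m and y of tea1 in the frame of tray_mid above 0 m) or (x of tea2 in the frame of tray_mid above 0 m and y of tea2 in the frame of tray_mid above 0 m) or (x of tea3 in the frame of tray_mid above 0 m and y of tea3 in the frame of tray_mid above 0 m) or (x of tea4 in the frame of tray_mid above 0 m and y of tea4 in the frame of tray_mid above 0 m)) and horizontal distance between tea1 and tea2 above 0.044 m and horizontal distance between each of tea1, tea2 and tea3 above 0.044 m and horizontal distance between each of tea1, tea2, tea3 and tea4 above 0.044 m and velocity of joint shutter between -0.01 and 0.01 m/s and contact force between the fingers and shutter above 2 N); the arm keeps its last pose, push and grip.
It fails at once if the cup, the tin or the brush is pushed more than 25 mm from its place (distance of any of cup, tin, brush from where it was at the start of the episode above 0.025 m).
It fails at once if the cup or the tin is tipped over (angle between any of cup, tin's own z axis and vertical above 0.5 rad).
It also fails if it takes over 54 s, if anything falls off the work surface, if the arm or the gripper's body presses on something with over 40 N, if the wrist force passes 120 N, or if a joint passes its speed limit or range.

## Working session

There is one attempt and no reset: what is moved stays moved. The work goes in short steps, Python scripts to look and compute and a shell command to move; the robot and the scene stay as the last step left them, time stands still between calls to the robot, and variables do not carry over. Pictures are saved under pics/ and viewed, on a budget of 10 in all, crops included, one or two more only if the job needs it, and the job is handed in when it is done.

```bash
mkdir -p pics; cat > h.py <<'E'
import numpy as np,cv2
from plant import bot
from scipy.spatial.transform import Rotation as R
def toolT():
    o=bot.get_obs();T=np.eye(4);T[:3,:3]=R.from_euler('xyz',o['tcp_rot']).as_matrix();T[:3,3]=o['tool_pos'];return T
def cam(n):
    T=toolT();c=bot.capture(n)
    V=c['view'] if n!='wrist' else np.linalg.inv(T@np.array(c['mount']))
    return c['frame'],np.array(c['camera_matrix']),np.array(V)
def ray(K,V,uv,z):
    uv=np.atleast_2d(uv).astype(float);d=np.linalg.solve(K,np.c_[uv,np.ones(len(uv))].T).T@V[:3,:3]
    o=-V[:3,:3].T@V[:3,3];return o+d*((z-o[2])/d[:,2])[:,None]
def proj(K,V,P):
    p=(V[:3,:3]@np.atleast_2d(P).T).T+V[:3,3];q=(K@p.T).T;return q[:,:2]/q[:,2:]
def save(n,f): cv2.imwrite('pics/'+n,f[:,:,::-1])
E
python3 - <<'E'
from h import *
import pickle
print(bot.get_obs(),bot.grasp_offset)
D={}
for n in('top','side'):
    D[n]=cam(n)
pickle.dump(D,open('d0.pkl','wb'))
save('top0.png',D['top'][0]);save('side0.png',D['side'][0])
E
```

```text
{'time': 0.0, 'joint_positions': array([ 9.80029460e-01,  3.42713333e-01,  1.52503452e+00,  4.01314513e-06,
        1.27538647e+00, -1.45972453e-01]), 'dq': array([ 0.00073112,  0.00206517, -0.00016352,  0.00129292, -0.00018677,
        0.00020547]), 'tau': array([-4.10248185e-05, -4.31236124e+01, -2.44217938e+01,  7.16508483e-02,
        5.60653768e-02, -1.59213514e-04]), 'tool_pos': array([225.62686969, 473.58771043, 226.04372762]), 'tcp_rot': array([-3.14006795e+00, -2.28038339e-04,  2.69679689e+00]), 'contact_force': array([0.86042043, 0.37027804, 0.16660289]), 'moment': array([0.01116972, 0.01659996, 0.02980386]), 'grip_width': 91.61585423320813} 18.8
```

View pics/top0.png

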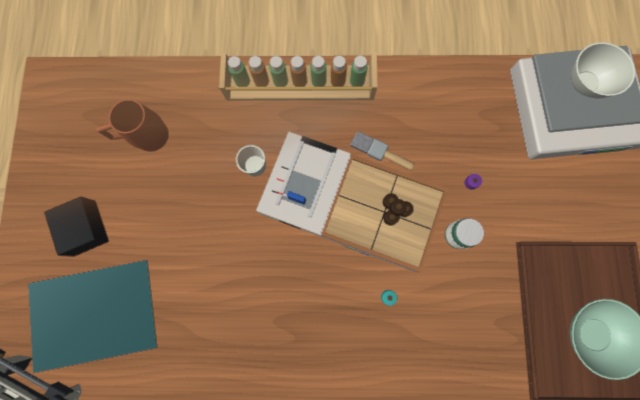

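View pics/side0.png

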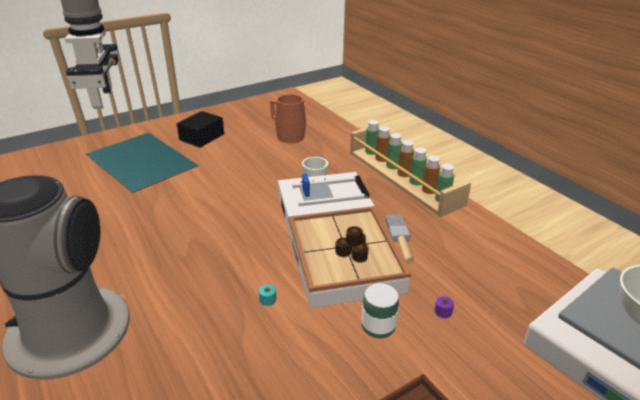

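The top view shows the tray with four brown plugs heaped at about (398,207), the blue tab at (297,198), the cup at (251,160), the tin at (465,234) and the brush at (382,150). Plug candidates are the brown heap (398,207), the purple ring (473,181) and the turquoise ring (389,298). By the description only the brown ones count. Next is a close crop to check.

```bash
python3 - <<'E'
from h import *
import pickle
D=pickle.load(open('d0.pkl','rb'))
f,K,V=D['top']
c=cv2.resize(f[125:275,250:450],None,fx=4,fy=4,interpolation=cv2.INTER_CUBIC);save('crop0.png',c)
print(ray(K,V,[[397,175],[373,248],[338,208],[434,213]],45).round(1), -V[:3,:3].T@V[:3,3])
E
```

```text
[[ 617.8 -151.1   45. ]
 [ 450.9  -92.5   45. ]
 [ 540.8  -15.2   45. ]
 [ 529.7 -231.4   45. ]] [404.00146592  10.92283354 909.54587803]
```

View pics/crop0.png

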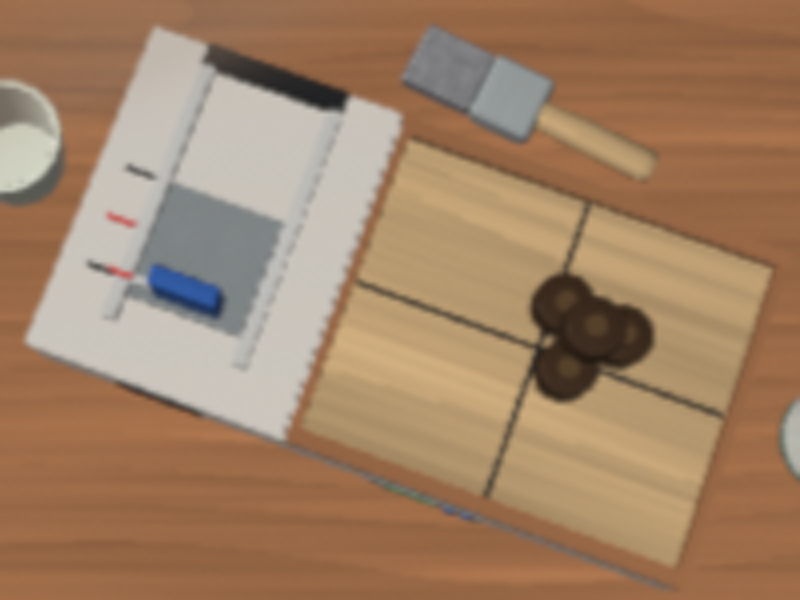

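```bash
cat > tray.py <<'E'
from h import *
import pickle
f,K,V=pickle.load(open('d0.pkl','rb'))['top']
px=lambda a:np.array(a,float)/4+[250,125]-.375
a,b,c,d=ray(K,V,px([[487,495],[588,205],[722,413],[360,284]]),45)[:,:2]
x1=(b-a)/np.linalg.norm(b-a);y1=(d-c)/np.linalg.norm(d-c)
yaw=(np.arctan2(x1[1],x1[0])*180+np.arctan2(-y1[0],y1[1])*220)/400
ex=np.array([np.cos(yaw),np.sin(yaw)]);ey=np.array([-ex[1],ex[0]])
s=np.linalg.solve(np.c_[b-a,-(d-c)],c-a);mid=a+s[0]*(b-a)
def tw(x,y): return mid+x*ex+y*ey
def wt(p): q=np.atleast_2d(p)[:,:2]-mid; return np.c_[q@ex,q@ey]
E
python3 - <<'E'
from tray import *
print('angles',np.arctan2(x1[1],x1[0]),np.arctan2(-y1[0],y1[1]),'mid',mid,'yaw',yaw,np.linalg.norm(b-a),np.linalg.norm(d-c))
P=ray(K,V,px([[563,303],[627,335],[567,370]]),73);T=ray(K,V,px([[597,326]]),101)
print(np.r_[P,T].round(1));print(wt(np.r_[P,T]).round(1))
g=ray(K,V,px([[187,283]]),104);print('tab',g,wt(g), 'expected',tw(-45,193))
E
```

```text
angles -0.3541608044618069 -0.3477857685350854 mid [ 532.9165424  -119.53939187] yaw -0.3506545347021101 176.63225124580026 214.98601550043722
[[ 553.5 -129.5   73. ]
 [ 535.8 -163.9   73. ]
 [ 516.4 -130.6   73. ]
 [ 536.2 -142.4  101. ]]
[[ 22.8  -2.3]
 [ 17.9 -40.7]
 [-11.7 -16. ]
 [ 10.9 -20.3]]
tab [[558.51532004  75.14701334 104.        ]] [[-42.83618782 191.63286462]] expected [556.95280821  77.17425261]
```

```bash
cat > go.py <<'E'
# usage: go.py trayx trayy z closing_world_deg -> total tool-frame shift in present axes and turn
import sys
from tray import *
x,y,z,ang=map(float,sys.argv[1:])
o=bot.get_obs();T=toolT();d=T[:3,:3].T@(np.r_[tw(x,y),z]-T[:3,3])
yw=np.degrees(o['tcp_rot'][2]);e=(ang+90-yw+90)%180-90
print('shift',d.round(1),'turn rz',round(-np.radians(e),3),'closing now',round((yw-90)%180,1),'t',round(o['time'],2),'grip',round(o['grip_width'],1),'tray',wt(o['tool_pos']).round(1),'z',o['tool_pos'][2].round(1),'F',o['contact_force'].round(1))
E
python3 go.py 11 -20 200 64.5
```

```text
shift [-545.4 -422.1   26.6] turn rz 0.0 closing now 64.5 t 0.1 grip 91.6 tray [[-492.3  451.5]] z 226.1 F [-0.4 -0.2  1.1]
```

```bash
python3 -m handwheel '[{"dx":-27,"dy":-21,"claw":60},{"dx":-27,"dy":-21,"claw":60},{"dx":-27,"dy":-21,"claw":60},{"dx":-27,"dy":-21,"claw":60},{"dx":-27,"dy":-21,"claw":60},{"dx":-27,"dy":-21,"claw":60},{"dx":-27,"dy":-21,"claw":60},{"dx":-27,"dy":-21,"claw":60},{"dx":-27,"dy":-21,"claw":60},{"dx":-27,"dy":-21,"claw":60}]'; python3 go.py 11 -20 180 64.5
```

```text
shift [-545.4 -422.    46.6] turn rz 0.0 closing now 64.5 t 0.1 grip 91.6 tray [[-492.3  451.5]] z 226.1 F [-0.4 -0.2  1.1]invalid input at $[0]: expected keys claw, dx, dy, dz, rx, ry, rz
```

```bash
python3 -m handwheel '[{"dx":-27,"dy":-21,"dz":0,"rx":0,"ry":0,"rz":0,"claw":60},{"dx":-27,"dy":-21,"dz":0,"rx":0,"ry":0,"rz":0,"claw":60},{"dx":-27,"dy":-21,"dz":0,"rx":0,"ry":0,"rz":0,"claw":60},{"dx":-27,"dy":-21,"dz":0,"rx":0,"ry":0,"rz":0,"claw":60},{"dx":-27,"dy":-21,"dz":0,"rx":0,"ry":0,"rz":0,"claw":60},{"dx":-27,"dy":-21,"dz":0,"rx":0,"ry":0,"rz":0,"claw":60},{"dx":-27,"dy":-21,"dz":0,"rx":0,"ry":0,"rz":0,"claw":60},{"dx":-27,"dy":-21,"dz":0,"rx":0,"ry":0,"rz":0,"claw":60},{"dx":-27,"dy":-21,"dz":0,"rx":0,"ry":0,"rz":0,"claw":60},{"dx":-27,"dy":-21,"dz":0,"rx":0,"ry":0,"rz":0,"claw":60}]'; python3 go.py 11 -20 180 64.5
```

```text
time: 1.1
tool_pos: [379.5, 166.8, 226.6]
tcp_rot: [-3.141, -0.0, 2.697]
contact_force: [0.9, -0.3, -0.6]
grip_width: 60.0
shift [-274.6 -211.4   46.5] turn rz 0.0 closing now 64.5 t 1.1 grip 60.0 tray [[-242.5  216.2]] z 226.6 F [ 0.9 -0.3 -0.6]
```

Moves track well. Continuing above the heap, lowering to z about 180, then one close look with the wrist camera.

```bash
python3 -m handwheel '[{"dx":-27,"dy":-21,"dz":0,"rx":0,"ry":0,"rz":0,"claw":60},{"dx":-27,"dy":-21,"dz":0,"rx":0,"ry":0,"rz":0,"claw":60},{"dx":-27,"dy":-21,"dz":0,"rx":0,"ry":0,"rz":0,"claw":60},{"dx":-27,"dy":-21,"dz":0,"rx":0,"ry":0,"rz":0,"claw":60},{"dx":-27,"dy":-21,"dz":0,"rx":0,"ry":0,"rz":0,"claw":60},{"dx":-27,"dy":-21,"dz":0,"rx":0,"ry":0,"rz":0,"claw":60},{"dx":-27,"dy":-21,"dz":10,"rx":0,"ry":0,"rz":0,"claw":60},{"dx":-27,"dy":-21,"dz":12,"rx":0,"ry":0,"rz":0,"claw":60},{"dx":-27,"dy":-21,"dz":12,"rx":0,"ry":0,"rz":0,"claw":60},{"dx":-31,"dy":-22,"dz":12,"rx":0,"ry":0,"rz":0,"claw":60}]'; python3 go.py 11 -20 79 64.5; python3 - <<'E'
from tray import *
w=cam('wrist');t=cam('top');pickle.dump((w,t),open('d1.pkl','wb'))
save('w1.png',w[0])
print(proj(w[1],w[2],np.c_[[tw(11,-20),tw(0,0),tw(90,0),tw(0,110),tw(0,-110),tw(-90,0)],[101,45,45,45,45,45]]).round(0).tolist())
E
```

```text
time: 2.1
tool_pos: [535.9, -141.2, 179.9]
tcp_rot: [3.141, -0.001, 2.697]
contact_force: [0.7, 0.6, 0.3]
grip_width: 59.7
shift [ -0.9  -0.6 100.9] turn rz 0.0 closing now 64.5 t 2.1 grip 59.7 tray [[ 10.2 -19.3]] z 179.9 F [0.7 0.6 0.3]
[[314.0, 206.0], [336.0, 174.0], [344.0, 270.0], [465.0, 162.0], [209.0, 185.0], [327.0, 62.0]]
```

View pics/w1.png

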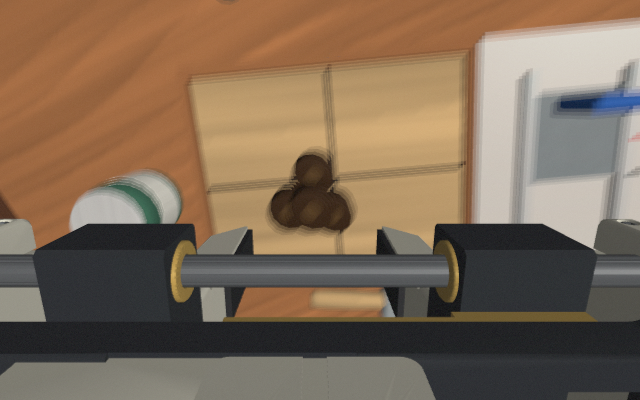

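The wrist view shows the tray lines crossing at about (335,177) where I predicted (336,174), and the top plug at about (316,207) where I predicted (314,206). That agrees well enough to descend and grip.

```bash
python3 -m handwheel '[{"dx":-1,"dy":0,"dz":30,"rx":0,"ry":0,"rz":0,"claw":60},{"dx":0,"dy":0,"dz":30,"rx":0,"ry":0,"rz":0,"claw":60},{"dx":0,"dy":0,"dz":25,"rx":0,"ry":0,"rz":0,"claw":60},{"dx":0,"dy":0,"dz":15,"rx":0,"ry":0,"rz":0,"claw":60},{"dx":0,"dy":0,"dz":0,"rx":0,"ry":0,"rz":0,"claw":25},{"dx":0,"dy":0,"dz":0,"rx":0,"ry":0,"rz":0,"claw":25},{"dx":0,"dy":0,"dz":0,"rx":0,"ry":0,"rz":0,"claw":25},{"dx":0,"dy":0,"dz":0,"rx":0,"ry":0,"rz":0,"claw":25},{"dx":0,"dy":0,"dz":-15,"rx":0,"ry":0,"rz":0,"claw":25},{"dx":0,"dy":0,"dz":-20,"rx":0,"ry":0,"rz":0,"claw":25}]'; python3 go.py -40 50 54 64.5
```

```text
time: 3.2
tool_pos: [536.2, -140.3, 116.0]
tcp_rot: [3.142, -0.001, 2.697]
contact_force: [0.2, -0.4, 0.4]
grip_width: 32.7
shift [56.4 63.4 62. ] turn rz 0.0 closing now 64.5 t 3.2 grip 32.7 tray [[ 10.3 -18.4]] z 116.0 F [ 0.2 -0.4  0.4]
```

```bash
python3 -m handwheel '[{"dx":18.4,"dy":21.4,"dz":0,"rx":0,"ry":0,"rz":0,"claw":25},{"dx":19,"dy":21,"dz":0,"rx":0,"ry":0,"rz":0,"claw":25},{"dx":19,"dy":21,"dz":15,"rx":0,"ry":0,"rz":0,"claw":25},{"dx":0,"dy":0,"dz":25,"rx":0,"ry":0,"rz":0,"claw":25},{"dx":0,"dy":0,"dz":15,"rx":0,"ry":0,"rz":0,"claw":25},{"dx":0,"dy":0,"dz":7,"rx":0,"ry":0,"rz":0,"claw":25},{"dx":0,"dy":0,"dz":0,"rx":0,"ry":0,"rz":0,"claw":46},{"dx":0,"dy":0,"dz":0,"rx":0,"ry":0,"rz":0,"claw":46},{"dx":0,"dy":0,"dz":0,"rx":0,"ry":0,"rz":0,"claw":46},{"dx":0,"dy":0,"dz":-30,"rx":0,"ry":0,"rz":0,"claw":46}]'; python3 go.py -40 50 54 64.5;python3 go.py -14 -15.5 120 60
```

```text
time: 4.2
tool_pos: [511.0, -58.7, 81.7]
tcp_rot: [-3.141, -0.006, 2.696]
contact_force: [-0.4, -0.1, 0.3]
grip_width: 45.7
shift [-1.6  0.6 27.6] turn rz -0.0 closing now 64.5 t 4.2 grip 45.7 tray [[-41.4  49.6]] z 81.7 F [-0.4 -0.1  0.3]
shift [-33.2 -62.2 -38.5] turn rz 0.078 closing now 64.5 t 4.2 grip 45.7 tray [[-41.4  49.6]] z 81.7 F [-0.4 -0.1  0.3]
```

```bash
python3 -m handwheel '[{"dx":0,"dy":0,"dz":-38,"rx":0,"ry":0,"rz":0,"claw":52},{"dx":-11,"dy":-20,"dz":-25,"rx":0,"ry":0,"rz":0.08,"claw":52},{"dx":-11,"dy":-21,"dz":-20,"rx":0,"ry":0,"rz":0,"claw":52},{"dx":-11,"dy":-21,"dz":0,"rx":0,"ry":0,"rz":0,"claw":52},{"dx":0,"dy":0,"dz":0,"rx":0,"ry":0,"rz":0,"claw":52}]'; python3 go.py -14 -15.5 50 60; python3 - <<'E'
from tray import *
w=cam('wrist');pickle.dump(w,open('d2.pkl','wb'))
save('w2.png',w[0])
E
```

```text
time: 4.7
tool_pos: [512.8, -131.9, 168.0]
tcp_rot: [-3.141, 0.003, 2.614]
contact_force: [0.3, 0.9, 0.1]
grip_width: 51.9
shift [  0.3   3.1 118. ] turn rz -0.004 closing now 59.8 t 4.7 grip 51.9 tray [[-14.7 -18.5]] z 168.0 F [0.3 0.9 0.1]
```

View pics/w2.png

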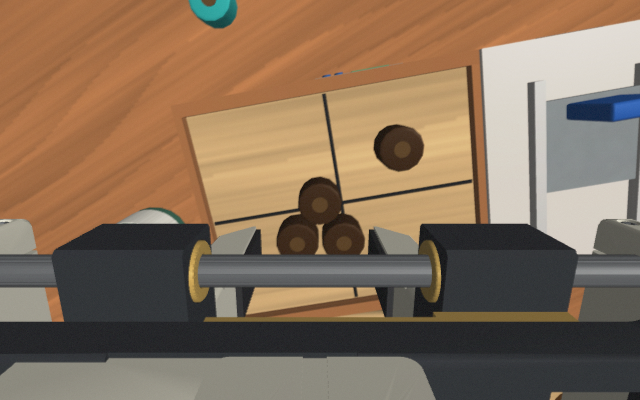

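The heap's three bottom plugs show at about (320,204), (297,241) and (344,240), and the placed plug at (402,150), upright in its quarter.

```bash
python3 - <<'E'
from tray import *
f,K,V=pickle.load(open('d2.pkl','rb'))
print(wt(ray(K,V,[[320,204],[297,241],[344,240],[402,150]],73)).round(1), wt(ray(K,V,[[342,203],[216,224],[472,181],[324,95]],45)).round(1))
E
python3 go.py -14 -16 50 60
```

```text
[[ -9.6 -15.3]
 [ 16.7 -38. ]
 [ 22.3  -1.9]
 [-39.4  50.4]] [[ 5.000e-01  2.100e+00]
 [ 1.000e-01 -1.067e+02]
 [ 7.000e-01  1.107e+02]
 [-8.800e+01  1.900e+00]]
shift [ -1.2   1.4 117.2] turn rz -0.004 closing now 59.8 t 4.75 grip 52.0 tray [[-15.6 -17.2]] z 167.2 F [-0.1  0.3  0.6]
```

```bash
python3 -m handwheel '[{"dx":-4,"dy":2,"dz":30,"rx":0,"ry":0,"rz":0,"claw":52},{"dx":0,"dy":0,"dz":35,"rx":0,"ry":0,"rz":0,"claw":52},{"dx":0,"dy":0,"dz":30,"rx":0,"ry":0,"rz":0,"claw":52},{"dx":0,"dy":0,"dz":20,"rx":0,"ry":0,"rz":0,"claw":52},{"dx":0,"dy":0,"dz":0,"rx":0,"ry":0,"rz":0,"claw":25},{"dx":0,"dy":0,"dz":0,"rx":0,"ry":0,"rz":0,"claw":25},{"dx":0,"dy":0,"dz":0,"rx":0,"ry":0,"rz":0,"claw":25},{"dx":0,"dy":0,"dz":0,"rx":0,"ry":0,"rz":0,"claw":25},{"dx":0,"dy":0,"dz":-10,"rx":0,"ry":0,"rz":0,"claw":25}]'; python3 go.py -40 -50 54 60
```

```text
time: 5.65
tool_pos: [516.5, -129.3, 62.0]
tcp_rot: [3.142, -0.001, 2.617]
contact_force: [0.4, -0.1, -0.4]
grip_width: 33.4
shift [ 21.4 -39.5   8. ] turn rz -0.001 closing now 59.9 t 5.65 grip 33.4 tray [[-12.1 -14.8]] z 62.0 F [ 0.4 -0.1 -0.4]
```

```bash
python3 -m handwheel '[{"dx":5,"dy":0,"dz":-28,"rx":0,"ry":0,"rz":0,"claw":25},{"dx":8,"dy":-20,"dz":0,"rx":0,"ry":0,"rz":0,"claw":25},{"dx":8.4,"dy":-19.5,"dz":0,"rx":0,"ry":0,"rz":0,"claw":25},{"dx":0,"dy":0,"dz":22,"rx":0,"ry":0,"rz":0,"claw":25},{"dx":0,"dy":0,"dz":14.5,"rx":0,"ry":0,"rz":0,"claw":25},{"dx":0,"dy":0,"dz":0,"rx":0,"ry":0,"rz":0,"claw":46},{"dx":0,"dy":0,"dz":0,"rx":0,"ry":0,"rz":0,"claw":46},{"dx":0,"dy":0,"dz":0,"rx":0,"ry":0,"rz":0,"claw":46},{"dx":0,"dy":0,"dz":-35,"rx":0,"ry":0,"rz":0,"claw":52},{"dx":0,"dy":0,"dz":-35,"rx":0,"ry":0,"rz":0,"claw":52}]'; python3 go.py 22.5 -2 120 125
```

```text
time: 6.65
tool_pos: [478.2, -152.7, 124.3]
tcp_rot: [-3.142, -0.001, 2.617]
contact_force: [0.7, 0.3, -0.0]
grip_width: 51.5
shift [-53.3  58.    4.2] turn rz -1.135 closing now 59.9 t 6.65 grip 51.5 tray [[-40.  -49.9]] z 124.3 F [ 0.7  0.3 -0. ]
```

```bash
python3 -m handwheel '[{"dx":-26,"dy":29,"dz":0,"rx":0,"ry":0,"rz":0,"claw":52},{"dx":-27,"dy":29,"dz":0,"rx":0,"ry":0,"rz":0,"claw":52},{"dx":0,"dy":0,"dz":0,"rx":0,"ry":0,"rz":-0.14,"claw":52},{"dx":0,"dy":0,"dz":0,"rx":0,"ry":0,"rz":-0.14,"claw":52},{"dx":0,"dy":0,"dz":0,"rx":0,"ry":0,"rz":-0.14,"claw":52},{"dx":0,"dy":0,"dz":0,"rx":0,"ry":0,"rz":-0.14,"claw":52},{"dx":0,"dy":0,"dz":0,"rx":0,"ry":0,"rz":-0.14,"claw":52},{"dx":0,"dy":0,"dz":0,"rx":0,"ry":0,"rz":-0.14,"claw":52},{"dx":0,"dy":0,"dz":0,"rx":0,"ry":0,"rz":-0.14,"claw":52},{"dx":0,"dy":0,"dz":0,"rx":0,"ry":0,"rz":-0.14,"claw":52}]'; python3 go.py 22.5 -2 51 125; python3 -c "
from plant import bot;print(bot.get_obs()['joint_positions'])"
```

```text
time: 7.65
tool_pos: [553.8, -129.3, 124.3]
tcp_rot: [-3.141, 0.001, -2.54]
contact_force: [-0.2, -0.0, -0.7]
grip_width: 51.9
shift [ 0.4  0.4 73.3] turn rz -0.01 closing now 124.5 t 7.65 grip 51.9 tray [[23. -2.]] z 124.3 F [-0.2 -0.  -0.7]
[-3.64132798e-01  5.17827174e-01  1.54529011e+00  1.52477473e-04
  1.07713987e+00 -2.53627596e+00]
```

```bash
python3 -m handwheel '[{"dx":0,"dy":0,"dz":30,"rx":0,"ry":0,"rz":0,"claw":52},{"dx":0,"dy":0,"dz":28,"rx":0,"ry":0,"rz":0,"claw":52},{"dx":0,"dy":0,"dz":15,"rx":0,"ry":0,"rz":0,"claw":52},{"dx":0,"dy":0,"dz":0,"rx":0,"ry":0,"rz":0,"claw":25},{"dx":0,"dy":0,"dz":0,"rx":0,"ry":0,"rz":0,"claw":25},{"dx":0,"dy":0,"dz":0,"rx":0,"ry":0,"rz":0,"claw":25},{"dx":0,"dy":0,"dz":0,"rx":0,"ry":0,"rz":0,"claw":25},{"dx":0,"dy":0,"dz":-20,"rx":0,"ry":0,"rz":0,"claw":25},{"dx":0,"dy":0,"dz":-15,"rx":0,"ry":0,"rz":0,"claw":25}]'; python3 go.py 40 50 53 125
```

```text
time: 8.55
tool_pos: [553.8, -129.4, 86.5]
tcp_rot: [-3.141, 0.001, -2.546]
contact_force: [1.9, -0.8, 0.8]
grip_width: 33.4
shift [-52.2  16.7  33.6] turn rz -0.016 closing now 124.1 t 8.55 grip 33.4 tray [[23.  -2.1]] z 86.5 F [ 1.9 -0.8  0.8]
```

```bash
python3 -m handwheel '[{"dx":-26,"dy":8,"dz":0,"rx":0,"ry":0,"rz":0,"claw":25},{"dx":-26,"dy":8.5,"dz":0,"rx":0,"ry":0,"rz":0,"claw":25},{"dx":0,"dy":0,"dz":20,"rx":0,"ry":0,"rz":0,"claw":25},{"dx":0,"dy":0,"dz":13,"rx":0,"ry":0,"rz":0,"claw":25},{"dx":0,"dy":0,"dz":0,"rx":0,"ry":0,"rz":0,"claw":46},{"dx":0,"dy":0,"dz":0,"rx":0,"ry":0,"rz":0,"claw":46},{"dx":0,"dy":0,"dz":0,"rx":0,"ry":0,"rz":0,"claw":46},{"dx":0,"dy":0,"dz":-35,"rx":0,"ry":0,"rz":0,"claw":52},{"dx":0,"dy":0,"dz":-20,"rx":0,"ry":0,"rz":0,"claw":52}]'; python3 go.py 17.5 -39.5 110 125
```

```text
time: 9.45
tool_pos: [587.8, -87.1, 109.4]
tcp_rot: [-3.14, 0.001, -2.547]
contact_force: [0.3, -0.9, 0.4]
grip_width: 51.5
shift [ 85.4 -33.5  -0.7] turn rz -0.016 closing now 124.1 t 9.45 grip 51.5 tray [[40.4 49.3]] z 109.4 F [ 0.3 -0.9  0.4]
```

```bash
python3 -m handwheel '[{"dx":28,"dy":-11,"dz":0,"rx":0,"ry":0,"rz":0,"claw":62},{"dx":28,"dy":-11,"dz":0,"rx":0,"ry":0,"rz":0,"claw":62},{"dx":29,"dy":-11.5,"dz":10,"rx":0,"ry":0,"rz":0,"claw":62},{"dx":0,"dy":0,"dz":30,"rx":0,"ry":0,"rz":0,"claw":62},{"dx":0,"dy":0,"dz":18,"rx":0,"ry":0,"rz":0,"claw":62},{"dx":0,"dy":0,"dz":0,"rx":0,"ry":0,"rz":0,"claw":25},{"dx":0,"dy":0,"dz":0,"rx":0,"ry":0,"rz":0,"claw":25},{"dx":0,"dy":0,"dz":0,"rx":0,"ry":0,"rz":0,"claw":25},{"dx":0,"dy":0,"dz":0,"rx":0,"ry":0,"rz":0,"claw":25},{"dx":0,"dy":0,"dz":-15,"rx":0,"ry":0,"rz":0,"claw":25}]'; python3 go.py 40 -50 53 125
```

```text
time: 10.45
tool_pos: [534.9, -161.4, 63.7]
tcp_rot: [3.14, -0.001, -2.546]
contact_force: [0.2, -0.5, -1.1]
grip_width: 33.1
shift [ -4.7 -25.9  10.6] turn rz -0.015 closing now 124.1 t 10.45 grip 33.1 tray [[ 16.3 -38.6]] z 63.7 F [ 0.2 -0.5 -1.1]
```

```bash
python3 -m handwheel '[{"dx":-2,"dy":-13,"dz":0,"rx":0,"ry":0,"rz":0,"claw":25},{"dx":-2.5,"dy":-13,"dz":0,"rx":0,"ry":0,"rz":0,"claw":25},{"dx":0,"dy":0,"dz":11,"rx":0,"ry":0,"rz":0,"claw":25},{"dx":0,"dy":0,"dz":0,"rx":0,"ry":0,"rz":0,"claw":46},{"dx":0,"dy":0,"dz":0,"rx":0,"ry":0,"rz":0,"claw":46},{"dx":0,"dy":0,"dz":0,"rx":0,"ry":0,"rz":0,"claw":46},{"dx":0,"dy":0,"dz":-35,"rx":0,"ry":0,"rz":0,"claw":46},{"dx":0,"dy":0,"dz":-45,"rx":0,"ry":0,"rz":0,"claw":46}]'; python3 go.py -45 193 135 159.9
```

```text
time: 11.25
tool_pos: [552.4, -180.0, 132.1]
tcp_rot: [3.137, -0.003, -2.546]
contact_force: [1.3, -1.0, -0.2]
grip_width: 46.2
shift [-148.   210.4   -2.2] turn rz -0.625 closing now 124.1 t 11.25 grip 46.2 tray [[ 39.  -50.1]] z 132.1 F [ 1.3 -1.  -0.2]
```

```bash
python3 -m handwheel '[{"dx":-18.5,"dy":26.3,"dz":-10,"rx":0,"ry":0,"rz":0,"claw":46},{"dx":-18.5,"dy":26.3,"dz":-10,"rx":0,"ry":0,"rz":0,"claw":46},{"dx":-18.5,"dy":26.3,"dz":0,"rx":0,"ry":0,"rz":0,"claw":46},{"dx":-18.5,"dy":26.3,"dz":0,"rx":0,"ry":0,"rz":0,"claw":46},{"dx":-18.5,"dy":26.3,"dz":0,"rx":0,"ry":0,"rz":0,"claw":46},{"dx":-18.5,"dy":26.3,"dz":0,"rx":0,"ry":0,"rz":0,"claw":46},{"dx":-18.5,"dy":26.3,"dz":0,"rx":0,"ry":0,"rz":0,"claw":46},{"dx":-18.5,"dy":26.3,"dz":0,"rx":0,"ry":0,"rz":0,"claw":46}]'; python3 -m handwheel '[{"dx":0,"dy":0,"dz":0,"rx":0,"ry":0,"rz":-0.125,"claw":46},{"dx":0,"dy":0,"dz":0,"rx":0,"ry":0,"rz":-0.125,"claw":46},{"dx":0,"dy":0,"dz":0,"rx":0,"ry":0,"rz":-0.125,"claw":46},{"dx":0,"dy":0,"dz":0,"rx":0,"ry":0,"rz":-0.125,"claw":46},{"dx":0,"dy":0,"dz":0,"rx":0,"ry":0,"rz":-0.125,"claw":46},{"dx":0,"dy":0,"dz":0,"rx":0,"ry":0,"rz":0,"claw":46}]'; python3 go.py -45 193 72 159.9
python3 - <<'E'
from tray import *
w=cam('wrist');t=cam('top');pickle.dump((w,t),open('d3.pkl','wb'))
f=w[0];t=cv2.resize(t[0][125:275,250:450],(533,400));save('w3.png',np.vstack([f[:300],np.pad(cv2.resize(t,(400,300)),((0,0),(0,240),(0,0)))]))
print(proj(w[1],w[2],np.c_[[tw(-45,193),tw(-45,173),tw(-45,213)],[104]*3]).round(0).tolist())
E
```

```text
time: 12.05
tool_pos: [558.2, 77.8, 153.5]
tcp_rot: [-3.141, 0.0, -2.546]
contact_force: [0.5, -0.7, -0.2]
grip_width: 46.2
time: 12.65
tool_pos: [558.3, 76.5, 153.4]
tcp_rot: [-3.141, 0.0, -1.92]
contact_force: [0.7, 0.3, -1.3]
grip_width: 45.7
shift [-0.2  1.6 81.4] turn rz 0.002 closing now 160.0 t 12.65 grip 45.7 tray [[-43.5 192.8]] z 153.4 F [ 0.7  0.3 -1.3]
[[316.0, 217.0], [316.0, 186.0], [316.0, 247.0]]
```

View pics/w3.png

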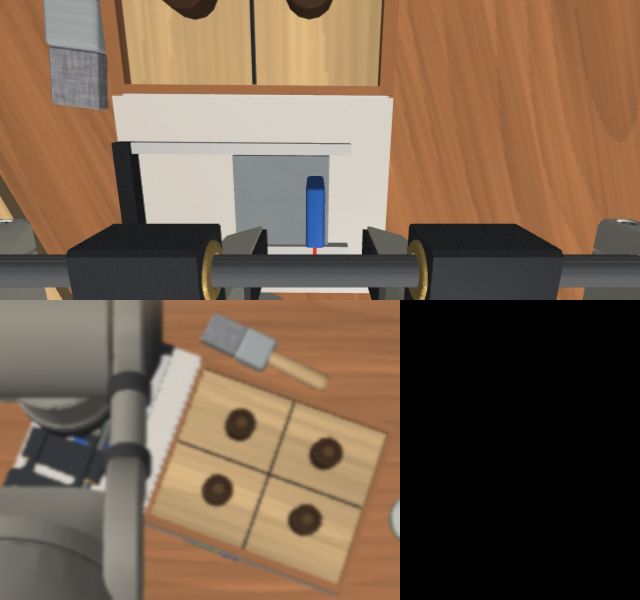

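The wrist view has the tab at about (316,215), midway between the fingers and matching my prediction. The top view (lower half) shows one upright plug in each quarter, well apart. Next I descend and grip the tab.

```bash
python3 -m handwheel '[{"dx":0,"dy":0,"dz":30,"rx":0,"ry":0,"rz":0,"claw":46},{"dx":0,"dy":1,"dz":30,"rx":0,"ry":0,"rz":0,"claw":46},{"dx":0,"dy":0,"dz":19,"rx":0,"ry":0,"rz":0,"claw":46},{"dx":0,"dy":0,"dz":0,"rx":0,"ry":0,"rz":0,"claw":5},{"dx":0,"dy":0,"dz":0,"rx":0,"ry":0,"rz":0,"claw":5},{"dx":0,"dy":0,"dz":0,"rx":0,"ry":0,"rz":0,"claw":5},{"dx":0,"dy":0,"dz":0,"rx":0,"ry":0,"rz":0,"claw":5},{"dx":0,"dy":0,"dz":0,"rx":0,"ry":0,"rz":0,"claw":5}]'; python3 go.py -15 193 74 159.9
```

```text
time: 13.55
tool_pos: [558.1, 76.7, 75.2]
tcp_rot: [-3.14, 0.001, -1.922]
contact_force: [-1.0, -0.6, 4.1]
grip_width: 11.9
shift [ -0.1 -28.7   1.3] turn rz -0.0 closing now 159.9 t 13.55 grip 11.9 tray [[-43.7 192.9]] z 75.2 F [-1.  -0.6  4.1]
```

```bash
python3 -m handwheel '[{"dx":0,"dy":-5,"dz":0,"rx":0,"ry":0,"rz":0,"claw":5},{"dx":0,"dy":-5,"dz":0,"rx":0,"ry":0,"rz":0,"claw":5},{"dx":0,"dy":-5,"dz":0,"rx":0,"ry":0,"rz":0,"claw":5},{"dx":0,"dy":-5,"dz":0,"rx":0,"ry":0,"rz":0,"claw":5},{"dx":0,"dy":-5,"dz":0,"rx":0,"ry":0,"rz":0,"claw":5},{"dx":0,"dy":-5,"dz":0,"rx":0,"ry":0,"rz":0,"claw":5},{"dx":0,"dy":0,"dz":0,"rx":0,"ry":0,"rz":0,"claw":5},{"dx":0,"dy":0,"dz":0,"rx":0,"ry":0,"rz":0,"claw":5},{"dx":0,"dy":0,"dz":0,"rx":0,"ry":0,"rz":0,"claw":5},{"dx":0,"dy":0,"dz":0,"rx":0,"ry":0,"rz":0,"claw":5}]'; python3 go.py -15 193 74 159.9
python3 - <<'E'
from tray import *
w=cam('wrist');t=cam('top');s=cam('side');pickle.dump((w,t,s),open('d4.pkl','wb'))
save('w4.png',np.vstack([w[0][:300],np.hstack([cv2.resize(s[0][160:280,260:390],(320,295)),cv2.resize(t[0][125:275,250:450],(320,295))])]))
E
```

```text
time: 14.55
tool_pos: [584.6, 66.8, 75.2]
tcp_rot: [3.139, 0.0, -1.922]
contact_force: [-8.0, 1.9, 8.5]
grip_width: 11.6
shift [-0.2 -0.4  1.2] turn rz -0.0 closing now 159.9 t 14.55 grip 11.6 tray [[-15.4 192.8]] z 75.2 F [-8.   1.9  8.5]
```

View pics/w4.png

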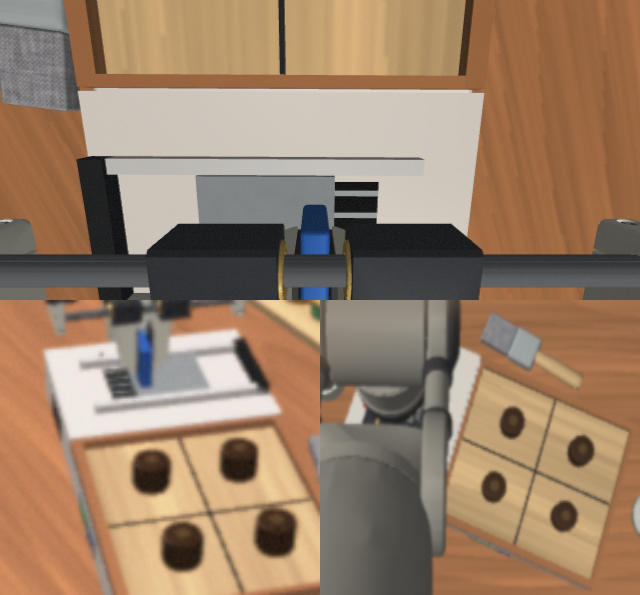

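The vent is uncovered and the plugs lie upright, one per quarter, in the top and side views. The travel is about 28.3 mm with an 8.2 N spring force. I'll nudge it slightly, let it settle and hand in.

```bash
python3 -m handwheel '[{"dx":0,"dy":-1.3,"dz":0,"rx":0,"ry":0,"rz":0,"claw":5},{"dx":0,"dy":0,"dz":0,"rx":0,"ry":0,"rz":0,"claw":5},{"dx":0,"dy":0,"dz":0,"rx":0,"ry":0,"rz":0,"claw":5},{"dx":0,"dy":0,"dz":0,"rx":0,"ry":0,"rz":0,"claw":5},{"dx":0,"dy":0,"dz":0,"rx":0,"ry":0,"rz":0,"claw":5},{"dx":0,"dy":0,"dz":0,"rx":0,"ry":0,"rz":0,"claw":5}]'; python3 go.py -15 193 74 159.9; python3 -c "
from plant import bot;print(bot.close_job())"
```

```text
time: 15.3
tool_pos: [585.8, 66.4, 75.2]
tcp_rot: [3.139, -0.0, -1.922]
contact_force: [-7.0, 1.7, 6.7]
grip_width: 11.7
shift [-0.2  0.8  1.2] turn rz 0.0 closing now 159.9 t 15.3 grip 11.7 tray [[-14.2 192.8]] z 75.2 F [-7.   1.7  6.7]
the job is handed in; nothing more can be done
None
```

I spread the four tea plugs over the tray and slid the vent shutter to about half travel. I handed the job in at 15.3 s with the gripper still holding the tab.

- **Plugs:** I placed them one in each quarter, at about (±40, ±50) mm from the tray centre. The last top and side pictures showed all four upright and well apart. I measured one placed plug directly, at (-39.4, 50.4) mm; for the others I relied on the gripper position at release.
- **Shutter:** The tool moved about 29.5 mm from the shut position. Before the last 1.3 mm nudge the horizontal force on the tool read about 8.2 N, against 8.4 N expected at half. The final reading was lower, about 7.2 N. I put that down to sensor noise but did not check it. I took the travel from the tool's position, because the arm hid the red pointer and mark in the last pictures.
- **Cup, tin and brush:** I never aimed at or touched them. The brush looked unmoved in the last top view, but I did not measure any of the three.

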